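Put a microscope lamp into service: filter in, turnbutton over, lever-lock switch on

TASK

Put the long plain filter carrier from the rack fully down into the open bay of the microscope lamp housing, without dropping it, and swing the turnbutton over it to secure it. Then switch the lamp on at the grey supply box: pull the locking toggle's bat outward, flip it over to the other side and let it drop back into its lock. Leave everything else on the bench where it is.

Things in the scene. Friction and masses are not known exactly. Their poses are not given: they have to be found in the camera images.
- carrier_mid (a point): Centre of the filter carrier: plain flat-topped aluminium block, 36 (its x) x 60 (y) x 44 mm high, 0.10 to 0.20 kg; the longest, tallest block in the rack. It stands in a lane of the rack, underside 6 mm above the bench; lane walls cover both long sides to 2 mm below its top, its ends stand 4 mm out: take it there by its ends (60 mm). In the bay its y lies along the bay's y, either way round.
- rack_mid (a point): Black plastic rack, fixed, at its centre on the bench, z = 0: 152 (x) x 52 (y) x 48 mm high, three lanes along its y, at x = -48, 0 and +48 mm of it, 40 mm wide between 8 mm walls. One block in each lane.
- bay (a point): Centre of the bay's floor, 12 mm above the bench; y along the lamp housing, z up. Bay 67 mm long (y), end blocks 45 mm high; open at the x sides but for lips 5 mm high, 42 mm apart (52 outside). A carrier goes in from above, held by its long sides (36 mm); seated, its centre is 22 mm above. Fixed housing: x +-48, y -122 to 138 mm; lamp head (+y) 54 mm high from y = 63, its fins 70 mm from y = 68.
- turn_pivot (a point): Pivot of the turnbutton, a steel bar 13 mm wide on top of the condenser block, 60.5 mm from the bay's centre on its -y side; fixed, axes as the bay. The bar reaches 50 mm from the pivot, its underside 59.5 mm and its upper side 66.5 mm above the bench.
- turn_stud (a point): Centre of the upright round finger stud on the turnbutton, 12 mm in diameter, 19 mm high, free 9.5 mm above and below this point, 38 mm from the pivot. It goes round with the bar.
- turnbutton (a joint): Angle of the turnbutton, rad: 0 = bar along -x of the bay (open, clear of the bay from -0.7 to 0.35), growing clockwise seen from above to 1.57 = bar along +y over the bay (secured). End stops at -0.7 and 1.65. Stays where left; about 1.5 N at the stud turns it.
- switch_pivot (a point): Pivot of the lever-lock toggle in the top of the grey supply box; fixed; pivot axis = its y, z up, 70 mm above the bench. The box, fixed, reaches x = -60 to +80 mm and y = +-55 mm from it with its top at this height; a hood 20 mm high stands at x = 58 to 74 mm, a collar 4 mm high and 13 mm in radius round the bat.
- switch_knob (a point): Grip point of the steel toggle bat, 47 mm from the pivot along the bat (57 mm when pulled out); its z points outward along the bat. The bat's head is round, 10 mm across at 33 mm from the pivot, flaring to 17 mm at 52 mm, ending at 59 mm; below it a 8 mm stem.
- switch_flip (a joint): Lean of the bat, rad: 0 = off, leaning 0.35 rad from vertical to -x of the pivot; 0.70 = on, leaning 0.35 rad to +x. Locked on both sides while the bat is in (0.03 to 0.06 rad of play). Once free it turns with light friction and stays where left.
- switch_pull (a joint): How far the bat is pulled outward along itself, m: 0 = in (locked), 0.010 = fully out. A spring of 5 N (in) to 8.5 N (out) draws it in. It must be out by 6 mm or more to pass from one side to the other; let go beyond about 0.62 of switch_flip, it drops back into its lock.
- oil_bottle_mid (a point): Bystander: small amber bottle, 32 mm in diameter, 75 mm high, on the bench before the lamp housing; centre.
- eyepiece_mid (a point): Bystander: black eyepiece standing, 34 mm in diameter, 52 mm high; centre.
- objective_mid (a point): Bystander: steel objective standing, 28 mm in diameter, 50 mm high, behind the housing; centre.
- sample_jar_mid (a point): Bystander: glass jar, 52 mm in diameter, 70 mm high; centre.
- watch_glass_mid (a point): Bystander: shallow glass dish, 80 mm in diameter, 16 mm high; centre.
- slide_box_mid (a point): Bystander: slide box, 87 x 107 x 38 mm; centre.
- lens_carrier_mid (a point): Bystander: shorter block in the rack, 36 x 44 x 34 mm with a round collar on top, 43 mm high in all; centre of its block.
- grating_carrier_mid (a point): Bystander: shorter block in the rack, 36 x 44 x 34 mm with an upright fin on top, 43 mm high in all; centre of its block.

How it is judged:
On the way, in this order (a step that is already met when the one before it is completed fails the run):
1. the carrier stands fully down in the bay, released (x of carrier_mid in the frame of bay between -0.0045 and 0.0045 m and y of carrier_mid in the frame of bay between -0.005 and 0.005 m and z of carrier_mid in the frame of bay between 0.018 and 0.0255 m and angle between the y axis of carrier_mid and the y axis of bay, either way round below 0.13 rad and angle between carrier_mid's own z axis and vertical below 0.06 rad and contact force between the fingers and carrier below 0.1 N), for 0.2 s.
2. the turnbutton lies over the carrier (value of joint turnbutton between 1.35 and 1.7 rad and x of carrier_mid in the frame of bay between -0.0045 and 0.0045 m and y of carrier_mid in the frame of bay between -0.005 and 0.005 m and z of carrier_mid in the frame of bay between 0.018 and 0.0255 m and angle between the y axis of carrier_mid and the y axis of bay, either way round below 0.13 rad and angle between carrier_mid's own z axis and vertical below 0.06 rad), for 0.1 s.
3. the bat is pulled out of its lock on the off side (value of joint switch_pull above 0.004 m and value of joint switch_flip below 0.25 rad).
4. the bat is flipped over and back in its lock on the other side (value of joint switch_flip above 0.6 rad and value of joint switch_pull below 0.0025 m), for 0.2 s.
At the end, for the whole second after the job is handed in: Carrier down in the bay (4.5 mm across, 5 along, 4 in height, 0.13 rad yaw, 0.06 rad tilt), released, at rest; turnbutton 1.35 to 1.7 rad; bat over 0.6 rad to the on side and less than 2.5 mm out; each bystander within 30 mm of its start (all of step 2 and all of step 4 and contact force between the fingers and carrier below 0.1 N and linear speed of carrier below 0.02 m/s and distance of each of oil_bottle_mid, eyepiece_mid, objective_mid, sample_jar_mid, watch_glass_mid, slide_box_mid, lens_carrier_mid, grating_carrier_mid from where it was at the start of the episode below 0.03 m); the robot touches nothing.
It fails at once if the carrier is dropped or thrown (it moves at over 0.5 m/s while not held) (linear speed of carrier above 0.5 m/s and contact force between the fingers and carrier below 0.05 N).
It fails at once if a bystander is disturbed (moved by over 30 mm or tipped) (distance of any of oil_bottle_mid, eyepiece_mid, objective_mid, sample_jar_mid, watch_glass_mid, slide_box_mid, lens_carrier_mid, grating_carrier_mid from where it was at the start of the episode above 0.03 m or angle between any of oil_bottle_mid, eyepiece_mid, objective_mid, sample_jar_mid, watch_glass_mid, slide_box_mid, lens_carrier_mid, grating_carrier_mid's own z axis and vertical above 0.5 rad).
It also fails if it takes over 72 s, if anything falls off the work surface, if the arm or the gripper's body presses on something with over 40 N, if the wrist force passes 120 N, or if a joint passes its speed limit or range.

ROBOT

A 6-joint arm with a two-finger parallel gripper is mounted at the origin on the work surface. World frame = base frame: x ahead of the robot, y to its left, z up, the work surface at z = 0. Lengths are in m, angles in rad, forces in N, time in s.
With the tool pointing down it reaches from about 0.35 to 0.875 m from the base axis. Payload 4.2 kg.
Tool frame: the origin (TCP) lies on the centre line of the jaws, within the pads' length; the fingertips stand 22 mm ahead of it and the grasp point (between the pads) lies 3 mm ahead of it; z points along the fingers, y is the line along which they close (so a half turn about z gives the same grasp; the last joint's range is limited). The gripper opens to 87 mm and grips with 3 to 60 N. Pads are 19 mm wide; open, the fingers measure 117 mm over their backs; the gripper's body (75 mm by 190 mm) begins 51 mm behind the grasp point.
Start: joints at [1.606, 0.385, 0.008, 0, -1.194, -0.259], TCP at [0.139, 0.609, 0.245] pointing down, gripper open.
Joint ranges: [-3.14, 3.14], [-1.21, 2.06], [-1.07, 1.41], [-3.16, 2.05], [-2.99, -0.16], [-3.1, 3.1]. Speed limits (rad/s): [2.79, 2.79, 3.14, 3.14, 3.14, 3.14].

INTERFACE

Orientations are given as a unit quaternion [w, x, y, z].
In Python, from workcell import * gives the robot as it stands.
- The arm moves only by the shell command python3 -m inch 'ROWS' [FORCE]. ROWS is JSON, a list of rows, each an object of numbers: "fingers": the opening, from 0 (shut) to 1 (fully open); "dx", "dy", "dz": the shift along the tool's x, y, z in mm; "roll": the turn about the tool's z in rad. A call has exactly 8 rows; each row is the pose to reach, as a shift and turn from the pose commanded when the call began, along the tool's axes at that moment; what a row does not reach only later rows make up. A row lasts 1/8 s, in which the tool goes at most 62.5 mm and 10.7 degrees, less where a joint would pass 70% of its speed; a pose out of reach is approached as far as the arm can. A call with a gripper value outside its range is refused whole. The fingers move at their own pace and stop on an object; FORCE is the grip in N (left out, the last holds). Time passes only in rows, so rows that repeat a pose let the fingers close, or fill a call up. It gives the time, the measured TCP pose, the force, the opening and the grip force at its end, in the units of the state.
- observe(): the state, without advancing time (a new reading comes with each control period).
- read_camera(name): name is "side" or "top"; returns the picture (400x640x3 uint8, red, green, blue); there is no depth.
- calibration(name): a dict with "vfov" (degrees; the focal length in pixels is half the picture's height over the tangent of half this angle, whatever the lens; pixels are square), "cx", "cy" (the principal point, pixels), "distortion" ([k1, k2, p1, p2, k3] as OpenCV has them; the pictures are not rectified), "R" (3x3) and "t" (3): a world point X has camera coordinates R X + t. Camera axes: x right, y down, z forward; pixel columns grow to the right and rows downward; lengths in m; the calibration is good to about 2 mm. A picture is of the moment at which its call begins. calibration takes no time and is no camera call.
- close_job(): hands the job in; it is judged then, once.
Trained networks look in the newest picture that a camera, given by its name, has taken for a name from the list of things; names that differ only in an ending like _2 or _b are one class to them, and where a whole thing is asked for, a point or a joint stands for the part that bears it (a point fixed in the world has none). Each returns a list of dicts, best first, with "score" (0 to 1); they miss things now and then, are a little off and sometimes report something else, mostly with a low value. They report only what shows in the picture. A call takes as long as a camera call.
- masks_of(thing, camera): "mask" (400x640 bool, what is visible of it) and "centre" ([row, column] in pixels, amid what is visible of it).
The state is a dict: "clock": time; "joint_pos": joint angles; "dq": joint speeds; "joint_efforts": joint torques, N m; "eef_pos": TCP position; "orientation": TCP orientation; "contact_force": force on the tool from outside, world axes, zero at the start; "moment": the same for the moment, N m; "opening": finger opening in m; "grip_force": force on a finger pad.
Only numpy, scipy, OpenCV 4.12 (cv2) and the standard library are available. Lean on these libraries where they do the work, as an engineer would, in place of code of your own. Each camera call takes 0.05 s, during which the arm holds its last target. There are 200 camera calls.

## Working session

There is one attempt and no reset: what is moved stays moved. The work goes in short steps, Python scripts to look and compute and a shell command to move; the robot and the scene stay as the last step left them, time stands still between calls to the robot, and variables do not carry over. Pictures are saved under pics/ and viewed, at most 10 in all, crops included, and the job is handed in when it is done.

```bash
mkdir -p pics
python3 - <<'E'
from workcell import *
import cv2
for n in ("side","top"):
    cv2.imwrite(f"pics/{n}0.png",read_camera(n)[:,:,::-1]); c=calibration(n); print(n,c)
print(observe())
for n in ("side","top"):
    for t in ["carrier_mid","rack_mid","bay","turn_stud","turnbutton","switch_knob","switch_pivot","oil_bottle_mid","objective_mid","sample_jar_mid","eyepiece_mid"]:
        print(n,t,[(round(d["score"],2),[round(float(v)) for v in d["centre"]],int(d["mask"].sum())) for d in masks_of(t,n)[:2]])
E
```

```text
side {'vfov': 50.55456256646228, 'cx': 321.3465580207571, 'cy': 200.26333361674804, 'distortion': array([-0.01672335,  0.        ,  0.        ,  0.        ,  0.        ]), 'R': array([[-0.99880334, -0.04756665, -0.01137073],
       [-0.02271049,  0.65700723, -0.75354213],
       [ 0.04331413, -0.75238216, -0.65730128]]), 't': array([0.56320071, 0.07844326, 1.08735803])}
top {'vfov': 51.660838727518566, 'cx': 317.3515273159013, 'cy': 195.91392725076932, 'distortion': array([-0.02874906,  0.        ,  0.        ,  0.        ,  0.        ]), 'R': array([[-0.0146561 , -0.9998581 , -0.00830576],
       [-0.99067562,  0.01564576, -0.13534041],
       [ 0.13545116,  0.00624475, -0.99076435]]), 't': array([0.02202867, 0.59010848, 0.97508658])}
{'clock': 0.1, 'joint_pos': array([ 1.60562593e+00,  3.85491747e-01,  6.80118022e-03, -4.54187603e-04,
       -1.19397848e+00, -2.58628624e-01]), 'dq': array([ 0.00068784, -0.00144103,  0.00520018,  0.00134495, -0.00093497,
        0.00138852]), 'joint_efforts': array([ 5.98023689e-05, -3.91687846e+01,  1.87933946e+01,  4.23183739e+00,
        1.346005
[... 729 characters left out ...]
310), (0.57, [160, 294], 259)]
side objective_mid []
side sample_jar_mid [(0.57, [163, 262], 435)]
side eyepiece_mid [(0.7, [294, 274], 280)]
top carrier_mid [(0.87, [262, 465], 477)]
top rack_mid [(0.62, [235, 455], 577)]
top bay [(0.75, [189, 337], 3975)]
top turn_stud [(0.67, [162, 437], 691), (0.66, [191, 371], 166)]
top turnbutton [(0.45, [191, 372], 149)]
top switch_knob [(0.39, [191, 371], 147)]
top switch_pivot [(0.7, [131, 412], 456), (0.61, [224, 196], 3080)]
top oil_bottle_mid [(0.6, [269, 287], 150), (0.59, [136, 217], 1586)]
top objective_mid [(0.51, [134, 311], 112)]
top sample_jar_mid [(0.77, [131, 411], 444), (0.44, [245, 459], 322)]
top eyepiece_mid [(0.46, [174, 222], 156)]
```

View pics/top0.png

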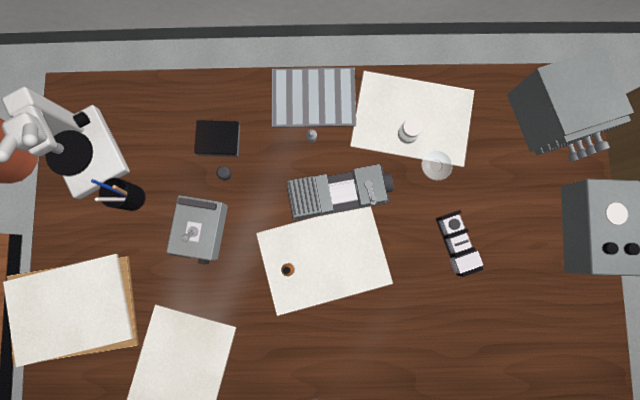

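View pics/side0.png

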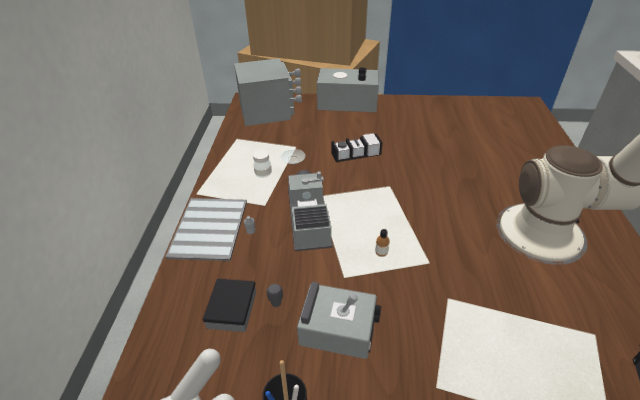

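The top view shows the housing around (340,190), the rack at (460,243) with the carrier at its lower end (466,262), and the supply box at (197,228). The side view shows the same layout, with the switch bat near (347,303). Next I'll zoom in.

Run:
```python
import cv2,numpy as np
t=cv2.imread("pics/top0.png");s=cv2.imread("pics/side0.png")
def crop(im,r,c,h,w,k):
    return cv2.resize(im[r:r+h,c:c+w],None,fx=k,fy=k,interpolation=cv2.INTER_CUBIC)
a=crop(t,160,280,65,120,5); b=crop(t,205,430,75,60,4); c=crop(s,165,280,90,60,4);d=crop(s,280,295,75,90,4);e=crop(t,190,160,75,75,4);f=crop(s,130,325,35,65,4)
o=np.zeros((600,800,3),np.uint8)
# layout : a top-left 600x325 ; b(240x300)
o=np.zeros((600,800,3),np.uint8)
for im,y,x in((cv2.resize(a,(480,260)),0,0),(cv2.resize(b,(192,240)),0,490),(cv2.resize(c,(220,330)),265,0),(cv2.resize(d,(324,270)),265,225),(cv2.resize(e,(225,225)),265,560),(cv2.resize(f,(195,105)),493,560)):
    o[y:y+im.shape[0],x:x+im.shape[1]]=im
cv2.imwrite("pics/zoom.png",o)
```

```text
(no output)
```

View pics/zoom.png

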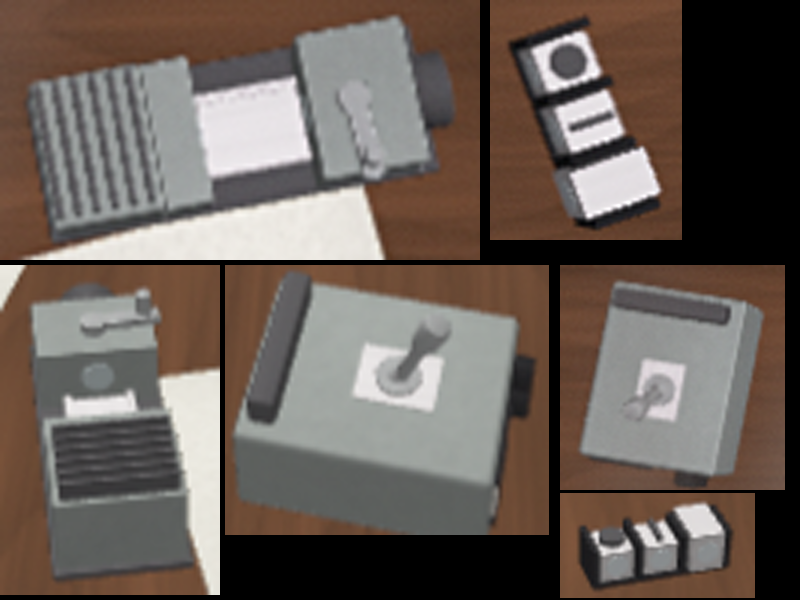

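```bash
cat > h.py <<'E'
import numpy as np,cv2
from scipy.optimize import least_squares
from workcell import *
def K(n):
    c=calibration(n);f=200/np.tan(np.radians(c["vfov"]/2))
    return np.array([[f,0,c["cx"]],[0,f,c["cy"]],[0,0,1]]),np.array(c["distortion"]),np.array(c["R"]),np.array(c["t"])
CAM={n:K(n) for n in("top","side")}
def proj(P,n):
    k,d,R,t=CAM[n]; return cv2.projectPoints(np.array(P,float).reshape(-1,3),cv2.Rodrigues(R)[0],t,k,d)[0].reshape(-1,2)
def onplane(px,n,z):
    k,d,R,t=CAM[n];u=cv2.undistortPoints(np.array(px,float).reshape(-1,1,2),k,d).reshape(-1,2)
    r=np.c_[u,np.ones(len(u))]@R; C=-R.T@t
    return C+r*((z-C[2])/r[:,2])[:,None]
def world(p,L):
    L=np.array(L,float).reshape(-1,3)/1000;c,s=np.cos(p[2]),np.sin(p[2])
    return np.c_[p[0]+c*L[:,0]-s*L[:,1],p[1]+s*L[:,0]+c*L[:,1],L[:,2]]
def fit(obs,p0):
    f=lambda p:np.concatenate([(proj(world(p,L),n)-px).ravel() for n,L,px in obs])
    r=least_squares(f,p0,loss="soft_l1");return r.x,f(r.x).reshape(-1,2).round(1)
def tri(a,b):
    # a top px, b side px
    r=least_squares(lambda X:np.r_[(proj(X,"top")-a).ravel(),(proj(X,"side")-b).ravel()],[.5,0,.05]);return r.x,r.fun.round(1)
E
python3 - <<'E'
from h import *
a=lambda X,Y:(280+X/4-.4,160+Y/4-.4); b=lambda X,Y:(430+(X-490)/3.2-.4,205+Y/3.2-.4)
c=lambda X,Y:(280+X/3.667-.4,165+(Y-265)/3.667-.4); d=lambda X,Y:(295+(X-225)/3.6-.4,280+(Y-265)/3.6-.4)
e=lambda X,Y:(160+(X-560)/3-.4,190+(Y-265)/3-.4); f=lambda X,Y:(325+(X-560)/3-.4,130+(Y-493)/3-.4)
# condenser corners height
for s,t_,n in(((32,302),(400,18),"cond +x far"),((160,352),(320,185),"cond -x near"),((38,358),(296,38),"cond +x near")):
    print(n,*tri(a(*t_),c(*s)))
obs=[("top",(48,33.5,45),a(190,58)),("top",(-48,33.5,45),a(212,208)),("top",(-48,138,0),a(58,240)),("top",(48,138,70),a(32,85)),
("side",(48,138,0),c(55,578)),("side",(-48,138,0),c(190,568)),("side",(48,68,70),c(48,425)),("side",(-48,68,70),c(178,412)),("side",(48,138,70),c(58,500)),("side",(-48,138,70),c(188,492))]
p,r=fit(obs,[.58,-.05,.18]);print("bay",p,r.tolist())
print("stud pred top",proj(world(p,[[0,-60.5,66],[-38,-60.5,76]]),"top"),proj(world(p,[[0,-60.5,66],[-38,-60.5,76]]),"side"))
print("stud tri(top end)",*tri(a(374,172),c(146,300)))
obs=[("top",(80,55,70),e(617,283)),("top",(80,-55,70),e(748,300)),("top",(-60,-55,70),e(718,473)),("top",(-60,55,70),e(582,455)),
("side",(80,55,70),d(235,437)),("side",(-60,-55,70),d(518,318)),("side",(-60,55,70),d(500,487)),("side",(80,55,0),d(240,500))]
p,r=fit(obs,[.5,.3,-.2]);print("sw",p,r.tolist())
print("collar tri",*tri(e(658,388),d(398,385)),"bat",*tri(e(632,408),d(435,328)))
q=world(p,[[0,0,70],[-59*np.sin(.35),0,70+59*np.cos(.35)]]);print(q,proj(q,"top"),proj(q,"side"))
obs=[("top",(76,26,48),b(510,45)),("top",(76,-26,48),b(590,18)),("side",(76,26,48),f(583,530)),("side",(-76,26,0),f(728,560)),("side",(76,26,0),f(593,587))]
p,r=fit(obs,[.5,-.35,.2]);print("rack",p,r.tolist())
for n,bx in(("top",(250,285,445,490)),("side",(130,165,358,392))):
    g=cv2.imread(f"pics/{n}0.png")[bx[0]:bx[1],bx[2]:bx[3]].min(2);m=(g>200).astype(np.uint8)
    k,l,st,ce=cv2.connectedComponentsWithStats(m);j=1+st[1:,4].argmax();ys,xs=np.where(l==j)
    R=cv2.minAreaRect(np.c_[xs+bx[2],ys+bx[0]].astype(np.float32));P=cv2.boxPoints(R);W=onplane(P,n,.05);print(n,st[j,4],R);print(W.round(4).tolist(),W.mean(0),onplane([ce[j]+[bx[2],bx[0]]],n,.05))
E
```

```text
cond +x far [ 0.66328213 -0.14011106  0.05707447] [ 0.   0.3 -0.3 -0.1]
cond -x near [ 0.56264069 -0.08881649  0.05254013] [-0.   0.1 -0.1 -0. ]
cond +x near [ 0.65226095 -0.07653461  0.05466466] [ 0.   0.3 -0.4 -0.1]
bay [ 0.60145832 -0.05571708  0.15194833] [[1.4, -0.1], [2.6, 0.7], [-0.1, 1.2], [-1.8, -1.7], [-0.8, -0.4], [0.9, -1.0], [-2.0, 1.5], [0.8, 2.0], [-3.2, 0.8], [1.6, -0.3]]
stud pred top [[370.66744809 185.27295269]
 [374.11462736 200.23284272]] [[305.99931687 177.92115164]
 [319.78137245 174.00502745]]
stud tri(top end) [ 0.57019941 -0.11873363  0.0768738 ] [ 0.  -1.2  1.4  0.2]
sw [ 0.50568813  0.30676658 -0.15854526] [[-1.1, -0.4], [0.1, 0.4], [-0.2, 1.4], [-0.5, 0.5], [-0.6, -0.4], [0.6, -2.0], [-0.9, -1.2], [-0.3, 1.4]]
collar tri [0.5071102  0.3115491  0.06682184] [-0.   0.5 -0.4 -0. ] bat [0.48919434 0.31352951 0.1221718 ] [-0.   0.5 -0.5 -0. ]
[[0.50568813 0.30676658 0.07      ]
 [0.4857109  0.30996069 0.12542299]] [[193.81653442 231.56267414]
 [184.63005875 239.31092701]] [[343.06163987 309.91063154]
 [354.38743389 294.49884099]]
rack [ 0.46970183 -0.33731116  0.36438312] [[5.3, -1.0], [-0.2, -0.5], [4.0, 6.7], [0.0, 0.4], [0.4, 0.5]]
top 354 ((468.70001220703125, 261.6000061035156), (14.862702369689941, 23.71708106994629), 71.56504821777344)
[[0.4336, -0.3136, 0.05], [0.4504, -0.3687, 0.05], [0.4168, -0.3778, 0.05], [0.4002, -0.3229, 0.05]] [ 0.42525239 -0.34573522  0.05      ] [[ 0.42488586 -0.34576154  0.05      ]]
side 104 ((370.8846130371094, 138.57691955566406), (13.590154647827148, 9.15255355834961), 56.3099365234375)
[[0.447, -0.3599, 0.05], [0.4216, -0.391, 0.05], [0.4009, -0.3255, 0.05], [0.4257, -0.2966, 0.05]] [ 0.42380749 -0.34325511  0.05      ] [[ 0.42337541 -0.34127428  0.05      ]]
```

Run:
```python
from h import *
a=lambda X,Y:(280+X/4-.4,160+Y/4-.4)
P=lambda pts,z:onplane([a(*q) for q in pts],"top",z)[:,:2].round(4)
print("lamp edge z45",P([(190,58),(212,208)],.045).tolist(),"z54",P([(190,58),(212,208)],.054).tolist())
print("lamp head start z54",P([(140,65),(165,215)],.054).tolist(),"z70",P([(140,65),(165,215)],.07).tolist())
print("cond near z57",P([(296,38),(320,185)],.057).tolist())
print("cond far z57",P([(400,18),(432,165)],.057).tolist())
print("lips",P([(190,95),(295,78),(208,178),(312,165)],.017).tolist())
print("pivot/stud",P([(354,93)],.068).tolist(),P([(374,172)],.085).tolist(),P([(370,160)],.066).tolist())
# refine: overlay on 4x crops
def draw(n,r,c,h,w,k,segs,p):
    im=cv2.resize(cv2.imread(f"pics/{n}0.png")[r:r+h,c:c+w],None,fx=k,fy=k,interpolation=cv2.INTER_CUBIC)
    for A,B in segs:
        q=((proj(world(p,[A,B]),n)-[c,r]+.5)*k).astype(int);cv2.line(im,tuple(map(int,q[0])),tuple(map(int,q[1])),(0,0,255),1)
    return im
def box(x0,x1,y0,y1,z0,z1):
    c=[(x0,y0),(x1,y0),(x1,y1),(x0,y1)];return [((*c[i],z),(*c[(i+1)%4],z)) for i in range(4) for z in(z0,z1)]+[((*q,z0),(*q,z1)) for q in c]
bp=[.6045,-.0515,.165];H=box(-48,48,68,138,0,70)+box(-48,48,-97,-33.5,12,57)+box(-48,48,33.5,63,12,45)+box(-26,26,-33.5,33.5,12,17)
rp=[.4725,-.332,.27];Rk=box(-76,76,-26,26,0,48)+box(-66,-30,-30,30,6,50)
sp=[.5065,.308,-.16];S=box(-60,80,-55,55,0,70)+[((0,0,70),(-59*np.sin(.35),0,70+59*np.cos(.35)))]
o=np.zeros((600,800,3),np.uint8)
for im,y,x in((draw("top",160,280,65,120,4,H,bp),0,0),(draw("top",205,430,75,60,4,Rk,rp),0,490),(draw("side",165,280,90,60,3,H,bp),270,0),(draw("side",280,295,75,90,3,S,sp),305,200),(draw("top",190,160,75,75,3,S,sp),305,490),(draw("side",130,325,35,65,3,Rk,rp),302-302+490,190) if 0 else (draw("side",130,325,35,65,2,Rk,rp),530,200)):
    h,w=im.shape[:2];h=min(h,600-y);o[y:y+h,x:x+w]=im[:h]
cv2.imwrite("pics/ov.png",o)
```

```text
lamp edge z45 [[0.6436, -0.0118], [0.5506, -0.0235]] z54 [[0.6419, -0.0116], [0.5497, -0.0232]]
lamp head start z54 [[0.638, 0.0189], [0.546, 0.0051]] z70 [[0.635, 0.0187], [0.5445, 0.0052]]
cond near z57 [[0.6526, -0.0764], [0.5623, -0.0884]]
cond far z57 [[0.6641, -0.1401], [0.5734, -0.1562]]
lips [[0.6252, -0.0119], [0.635, -0.0784], [0.5723, -0.0222], [0.5795, -0.0876]]
pivot/stud [[0.6163, -0.1093]] [[0.5664, -0.1175]] [[0.5759, -0.1178]]
```

View pics/ov.png

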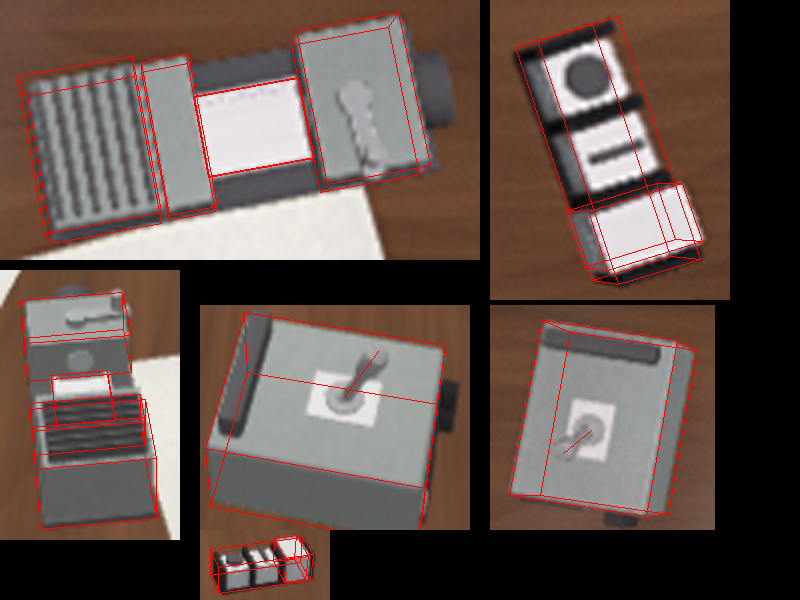

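The overlay shows the models lying on the image edges to about 1 px: bay at (.6045,-.0515, yaw .165), rack yaw .27 and carrier at (.4255,-.345). The switch pivot, from the collar and bat, is at about (.507,.311, yaw -.16).

```bash
cat > go.py <<'E'
import sys,numpy as np
from workcell import *
# go.py x y z phi [px py pz pphi = commanded pose to start from]  (m, rad) -> dx dy dz roll
v=list(map(float,sys.argv[1:]))
s=observe();w,x,y,z=s["orientation"]
if len(v)>4: p=np.array(v[4:7]);ph=v[7]
else: p=np.array(s["eef_pos"]);ph=np.arctan2(2*(x*y+w*z),1-2*(y*y+z*z))
d=np.array(v[:3])-p;c,t=np.cos(ph),np.sin(ph)
print("at",p.round(4),round(ph,4),"-> dx %.1f dy %.1f dz %.1f roll %.3f"%((c*d[0]+t*d[1])*1e3,(t*d[0]-c*d[1])*1e3,-d[2]*1e3,-(v[3]-ph)))
E
python3 go.py .45 .2 .2 -1.4
```

```text
at [0.1387 0.6094 0.2445] -0.2238 -> dx 394.4 dy 330.1 dz 44.5 roll 1.176
```

```bash
T='{"fingers":1,"dx":394,"dy":330,"dz":44,"roll":1.176}'; python3 -m inch '[{"fingers":1,"dx":394,"dy":330,"dz":40,"roll":1.176},{"fingers":1,"dx":394,"dy":330,"dz":40,"roll":1.176},{"fingers":1,"dx":394,"dy":330,"dz":40,"roll":1.176},{"fingers":1,"dx":394,"dy":330,"dz":40,"roll":1.176},{"fingers":1,"dx":394,"dy":330,"dz":40,"roll":1.176},{"fingers":1,"dx":394,"dy":330,"dz":40,"roll":1.176},{"fingers":1,"dx":394,"dy":330,"dz":40,"roll":1.176},{"fingers":1,"dx":394,"dy":330,"dz":40,"roll":1.176}]' 20; python3 go.py .4255 -.345 .14 -2.872
```

```text
clock: 2.2
eef_pos: [0.4414, 0.2109, 0.2061]
orientation: [-0.001, 0.765, -0.644, 0.0]
contact_force: [0.8, 0.1, 0.3]
opening: 0.0874
grip_force: 0.0
at [0.4414 0.2109 0.2061] -1.3995 -> dx 545.1 dy 110.4 dz 66.1 roll 1.472
```

```bash
python3 -m inch '[{"fingers":1,"dx":545,"dy":110,"dz":20,"roll":1.472},{"fingers":1,"dx":545,"dy":110,"dz":20,"roll":1.472},{"fingers":1,"dx":545,"dy":110,"dz":20,"roll":1.472},{"fingers":1,"dx":545,"dy":110,"dz":20,"roll":1.472},{"fingers":1,"dx":545,"dy":110,"dz":40,"roll":1.472},{"fingers":1,"dx":545,"dy":110,"dz":50,"roll":1.472},{"fingers":1,"dx":545,"dy":110,"dz":66,"roll":1.472},{"fingers":1,"dx":545,"dy":110,"dz":66,"roll":1.472}]'; python3 go.py .4255 -.345 .1 -2.872
```

```text
clock: 3.2
eef_pos: [0.4264, -0.2852, 0.1537]
orientation: [0.001, -0.132, 0.991, -0.0]
contact_force: [1.9, 0.3, 0.5]
opening: 0.0871
grip_force: 0.0
at [ 0.4264 -0.2852  0.1537] -2.877 -> dx 16.5 dy -57.5 dz 53.7 roll -0.005
```

```bash
python3 -m inch '[{"fingers":1,"dx":16,"dy":-57,"dz":40,"roll":0},{"fingers":1,"dx":16,"dy":-57,"dz":40,"roll":0},{"fingers":1,"dx":16,"dy":-57,"dz":40,"roll":0},{"fingers":1,"dx":16,"dy":-57,"dz":40,"roll":0},{"fingers":1,"dx":16,"dy":-57,"dz":40,"roll":0},{"fingers":1,"dx":16,"dy":-57,"dz":40,"roll":0},{"fingers":1,"dx":16,"dy":-57,"dz":40,"roll":0},{"fingers":1,"dx":16,"dy":-57,"dz":40,"roll":0}]'; python3 go.py .4255 -.345 .046 -2.872
```

```text
clock: 4.2
eef_pos: [0.4262, -0.3421, 0.1138]
orientation: [0.0, -0.135, 0.991, -0.0]
contact_force: [0.4, -0.6, 0.5]
opening: 0.0871
grip_force: 0.0
at [ 0.4262 -0.3421  0.1138] -2.8716 -> dx 1.4 dy -2.6 dz 67.8 roll 0.000
```

```bash
python3 -m inch '[{"fingers":1,"dx":1,"dy":-3,"dz":25},{"fingers":1,"dx":1,"dy":-3,"dz":50},{"fingers":1,"dx":1,"dy":-3,"dz":64},{"fingers":1,"dx":1,"dy":-3,"dz":68},{"fingers":1,"dx":1,"dy":-3,"dz":68},{"fingers":0.6,"dx":1,"dy":-3,"dz":68},{"fingers":0.6,"dx":1,"dy":-3,"dz":68},{"fingers":0.6,"dx":1,"dy":-3,"dz":68}]' 20
```

```text
schema error: expected keys fingers, dx, dy, dz, roll
```

```bash
python3 -m inch '[{"fingers":1,"dx":1,"dy":-3,"dz":25,"roll":0},{"fingers":1,"dx":1,"dy":-3,"dz":50,"roll":0},{"fingers":1,"dx":1,"dy":-3,"dz":64,"roll":0},{"fingers":1,"dx":1,"dy":-3,"dz":68,"roll":0},{"fingers":1,"dx":1,"dy":-3,"dz":68,"roll":0},{"fingers":0.6,"dx":1,"dy":-3,"dz":68,"roll":0},{"fingers":0.6,"dx":1,"dy":-3,"dz":68,"roll":0},{"fingers":0.6,"dx":1,"dy":-3,"dz":68,"roll":0}]' 20
```

```text
clock: 5.2
eef_pos: [0.4261, -0.3455, 0.046]
orientation: [0.0, -0.134, 0.991, -0.0]
contact_force: [-0.1, 0.8, 0.0]
opening: 0.0648
grip_force: 0.0
```

```bash
python3 -m inch '[{"fingers":0.5,"dx":0,"dy":0,"dz":0,"roll":0},{"fingers":0.5,"dx":0,"dy":0,"dz":0,"roll":0},{"fingers":0.5,"dx":0,"dy":0,"dz":0,"roll":0},{"fingers":0.5,"dx":0,"dy":0,"dz":0,"roll":0},{"fingers":0.5,"dx":0,"dy":0,"dz":-3,"roll":0},{"fingers":0.5,"dx":0,"dy":0,"dz":-8,"roll":0},{"fingers":0.5,"dx":0,"dy":0,"dz":-16,"roll":0},{"fingers":0.5,"dx":0,"dy":0,"dz":-24,"roll":0}]' 25; python3 go.py .43 -.235 .13 -2.872
```

```text
clock: 6.2
eef_pos: [0.426, -0.3454, 0.0702]
orientation: [0.0, -0.134, 0.991, -0.0]
contact_force: [0.0, 0.3, -1.5]
opening: 0.0604
grip_force: 24.7
at [ 0.426  -0.3454  0.0702] -2.8718 -> dx -33.3 dy 105.3 dz -59.8 roll 0.000
```

```bash
python3 -m inch '[{"fingers":0.5,"dx":0,"dy":0,"dz":-20,"roll":0},{"fingers":0.5,"dx":-3,"dy":10,"dz":-32,"roll":0},{"fingers":0.5,"dx":-13,"dy":40,"dz":-32,"roll":0},{"fingers":0.5,"dx":-24,"dy":75,"dz":-32,"roll":0},{"fingers":0.5,"dx":-33,"dy":105,"dz":-25,"roll":0},{"fingers":0.5,"dx":-33,"dy":105,"dz":0,"roll":0},{"fingers":0.5,"dx":-33,"dy":105,"dz":16,"roll":0},{"fingers":0.5,"dx":-33,"dy":105,"dz":24,"roll":0}]'; python3 go.py .43 -.235 .040 -2.872
```

```text
clock: 7.2
eef_pos: [0.4293, -0.2347, 0.0452]
orientation: [-0.001, -0.135, 0.991, 0.0]
contact_force: [0.4, 0.2, -1.4]
opening: 0.0603
grip_force: 24.7
at [ 0.4293 -0.2347  0.0452] -2.8713 -> dx -0.6 dy -0.5 dz 5.2 roll 0.001
```

```bash
python3 -m inch '[{"fingers":0.5,"dx":0,"dy":0,"dz":3,"roll":0},{"fingers":0.5,"dx":0,"dy":0,"dz":5,"roll":0},{"fingers":0.5,"dx":0,"dy":0,"dz":5.5,"roll":0},{"fingers":0.5,"dx":0,"dy":0,"dz":5.5,"roll":0},{"fingers":1,"dx":0,"dy":0,"dz":5.5,"roll":0},{"fingers":1,"dx":0,"dy":0,"dz":5.5,"roll":0},{"fingers":1,"dx":0,"dy":0,"dz":5.5,"roll":0},{"fingers":1,"dx":0,"dy":0,"dz":5.5,"roll":0}]'; python3 go.py .4293 -.2347 .110 -1.301
```

```text
clock: 8.2
eef_pos: [0.4298, -0.2354, 0.0402]
orientation: [0.0, -0.135, 0.991, -0.0]
contact_force: [1.1, 0.4, -0.7]
opening: 0.0855
grip_force: 0.0
at [ 0.4298 -0.2354  0.0402] -2.8717 -> dx 0.3 dy 0.8 dz -69.8 roll -1.571
```

```bash
python3 -m inch '[{"fingers":1,"dx":0,"dy":0,"dz":-35,"roll":0},{"fingers":1,"dx":0,"dy":0,"dz":-45,"roll":-0.17},{"fingers":1,"dx":0,"dy":0,"dz":-45,"roll":-0.35},{"fingers":1,"dx":0,"dy":0,"dz":-45,"roll":-0.53},{"fingers":1,"dx":0,"dy":0,"dz":-45,"roll":-0.71},{"fingers":1,"dx":0,"dy":0,"dz":-45,"roll":-0.89},{"fingers":1,"dx":0,"dy":0,"dz":-45,"roll":-1.07},{"fingers":1,"dx":0,"dy":0,"dz":-45,"roll":-1.25}]'; python3 go.py .4298 -.2354 .036 -1.301
```

```text
clock: 9.2
eef_pos: [0.4297, -0.2354, 0.0851]
orientation: [-0.0, -0.691, 0.723, 0.0]
contact_force: [1.0, 0.5, -0.6]
opening: 0.0869
grip_force: 0.0
at [ 0.4297 -0.2354  0.0851] -1.6159 -> dx 0.0 dy -0.1 dz 49.1 roll -0.315
```

```bash
python3 -m inch '[{"fingers":1,"dx":0,"dy":0,"dz":0,"roll":-0.17},{"fingers":1,"dx":0,"dy":0,"dz":0,"roll":-0.315},{"fingers":1,"dx":0,"dy":0,"dz":20,"roll":-0.315},{"fingers":1,"dx":0,"dy":0,"dz":38,"roll":-0.315},{"fingers":0.5,"dx":0,"dy":0,"dz":47,"roll":-0.315},{"fingers":0.3,"dx":0,"dy":0,"dz":47,"roll":-0.315},{"fingers":0.3,"dx":0,"dy":0,"dz":47,"roll":-0.315},{"fingers":0.3,"dx":0,"dy":0,"dz":47,"roll":-0.315}]' 25 && python3 -m inch '[{"fingers":0.3,"dx":0,"dy":0,"dz":0,"roll":0},{"fingers":0.3,"dx":0,"dy":0,"dz":0,"roll":0},{"fingers":0.3,"dx":0,"dy":0,"dz":0,"roll":0},{"fingers":0.3,"dx":0,"dy":0,"dz":0,"roll":0},{"fingers":0.3,"dx":0,"dy":0,"dz":0,"roll":0},{"fingers":0.3,"dx":0,"dy":0,"dz":-10,"roll":0},{"fingers":0.3,"dx":0,"dy":0,"dz":-40,"roll":0},{"fingers":0.3,"dx":0,"dy":0,"dz":-80,"roll":0}]'; python3 go.py .6045 -.0515 .125 -1.406
```

```text
clock: 10.2
eef_pos: [0.4302, -0.2355, 0.0388]
orientation: [-0.0, 0.794, -0.608, 0.001]
contact_force: [-0.2, -0.1, -0.4]
opening: 0.0544
grip_force: 0.0
clock: 11.2
eef_pos: [0.429, -0.2351, 0.1182]
orientation: [0.0, 0.794, -0.608, -0.001]
contact_force: [1.3, 0.0, -2.1]
opening: 0.0363
grip_force: 24.6
at [ 0.429  -0.2351  0.1182] -1.3072 -> dx -131.6 dy -217.3 dz -6.8 roll 0.099
```

```bash
python3 -m inch '[{"fingers":0.3,"dx":-20,"dy":-35,"dz":-22,"roll":0.05},{"fingers":0.3,"dx":-46,"dy":-75,"dz":-22,"roll":0.099},{"fingers":0.3,"dx":-73,"dy":-120,"dz":-22,"roll":0.099},{"fingers":0.3,"dx":-100,"dy":-165,"dz":-22,"roll":0.099},{"fingers":0.3,"dx":-122,"dy":-202,"dz":-22,"roll":0.099},{"fingers":0.3,"dx":-131.5,"dy":-217,"dz":-22,"roll":0.099},{"fingers":0.3,"dx":-131.5,"dy":-217,"dz":-10,"roll":0.099},{"fingers":0.3,"dx":-131.5,"dy":-217,"dz":0,"roll":0.099}]'; python3 go.py .6045 -.0515 .052 -1.406
python3 - <<'E'
from h import *
bp=[.6045,-.0515,.165]
def box(x0,x1,y0,y1,z0,z1):
    c=[(x0,y0),(x1,y0),(x1,y1),(x0,y1)];return [((*c[i],z),(*c[(i+1)%4],z)) for i in range(4) for z in(z0,z1)]+[((*q,z0),(*q,z1)) for q in c]
s=observe();p=s["eef_pos"];b=1e3*(p[2]-.0385);cp=[p[0],p[1],.165]
o=np.zeros((500,800,3),np.uint8)
for n,r,c,x in(("top",150,280,0),("side",140,270,400)):
    im=read_camera(n)[:,:,::-1][r:r+100,c:c+80 if n=="side" else c+100];k=4;im=cv2.resize(im,None,fx=k,fy=k,interpolation=cv2.INTER_CUBIC)
    for A,B in box(-18,18,-30,30,b,b+44):
        q=((proj(world(cp,[A,B]),n)-[c,r]+.5)*k).astype(int);cv2.line(im,tuple(map(int,q[0])),tuple(map(int,q[1])),(0,0,255),1)
    o[:400,x:x+im.shape[1]]=im
cv2.imwrite("pics/bay1.png",o)
E
```

```text
clock: 12.2
eef_pos: [0.6032, -0.0526, 0.1168]
orientation: [0.001, 0.763, -0.647, -0.001]
contact_force: [-0.2, 0.9, -1.8]
opening: 0.0359
grip_force: 24.6
at [ 0.6032 -0.0526  0.1168] -1.4071 -> dx -0.9 dy -1.4 dz 64.8 roll -0.001
```

View pics/bay1.png

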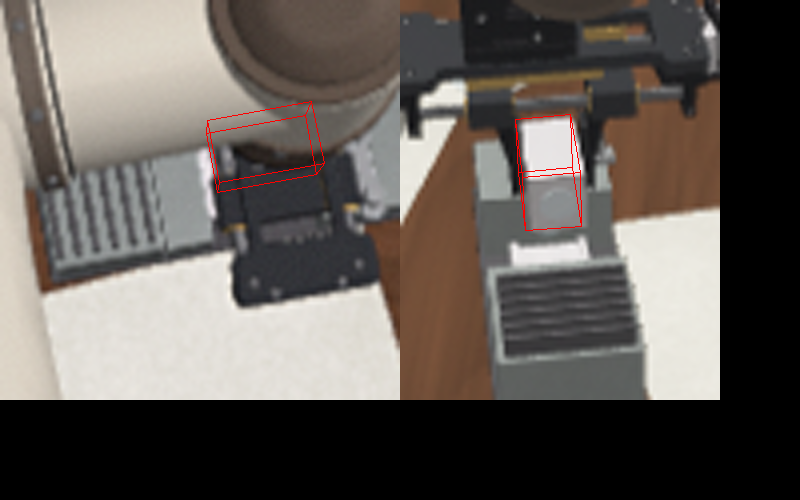

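The side view shows the carrier held upright over the bay, matching the model box. I'll check the bay's x against the white strip, whose edges lie at about (297.5,202) and (317.3,202) in the side picture.

Run:
```python
from h import *
im=read_camera("side")[:,:,1].astype(int)
for r in range(199,206): print(r,im[r,290:324].tolist())
for r in(201,203):
    g=im[r,290:324]; on=np.where(g>190)[0]+290; print(r,on.min(),on.max())
    W=onplane([(on.min()-.5,r),(on.max()+.5,r)],"side",.0125)[:,:2]-[.6045,-.0515];c,s=np.cos(.165),np.sin(.165)
    print((W@np.array([[c,-s],[s,c]])*1e3).round(1).tolist())
```

```text
199 [93, 97, 96, 96, 96, 96, 96, 95, 96, 96, 95, 96, 97, 97, 96, 102, 103, 102, 96, 97, 97, 98, 98, 104, 145, 185, 139, 98, 98, 99, 98, 98, 99, 130]
200 [94, 95, 95, 95, 97, 96, 98, 115, 148, 117, 96, 97, 97, 99, 107, 107, 110, 122, 120, 123, 136, 139, 153, 154, 175, 227, 172, 98, 99, 98, 98, 98, 98, 124]
201 [95, 96, 94, 94, 96, 96, 104, 159, 228, 185, 137, 150, 151, 154, 170, 171, 175, 193, 192, 197, 215, 219, 232, 231, 220, 226, 205, 97, 98, 97, 97, 98, 97, 106]
202 [95, 95, 94, 95, 96, 95, 101, 153, 232, 230, 217, 230, 230, 232, 232, 233, 232, 232, 232, 232, 231, 232, 232, 233, 230, 217, 224, 104, 96, 97, 96, 95, 95, 106]
203 [97, 96, 95, 96, 97, 96, 97, 140, 233, 232, 231, 230, 230, 231, 232, 233, 233, 232, 232, 232, 231, 232, 233, 233, 231, 221, 225, 137, 97, 103, 101, 107, 106, 109]
204 [97, 97, 99, 99, 99, 98, 97, 136, 230, 233, 231, 231, 231, 231, 233, 233, 233, 232, 230, 230, 227, 228, 229, 229, 227, 226, 220, 166, 122, 132, 134, 144, 145, 145]
205 [96, 99, 99, 99, 99, 99, 98, 129, 215, 229, 228, 227, 225, 226, 227, 225, 226, 224, 215, 214, 201, 202, 203, 201, 187, 185, 169, 169, 165, 164, 164, 161, 162, 162]
201 298 316
[[23.7, -32.9], [-28.2, -26.1]]
203 298 316
[[24.4, -24.6], [-27.3, -17.8]]
```

```bash
python3 -m inch '[{"fingers":0.3,"dx":-0.4,"dy":-0.6,"dz":15,"roll":0},{"fingers":0.3,"dx":-0.4,"dy":-0.6,"dz":30,"roll":0},{"fingers":0.3,"dx":-0.4,"dy":-0.6,"dz":40,"roll":0},{"fingers":0.3,"dx":-0.4,"dy":-0.6,"dz":46,"roll":0},{"fingers":0.3,"dx":-0.4,"dy":-0.6,"dz":50,"roll":0},{"fingers":0.3,"dx":-0.4,"dy":-0.6,"dz":53,"roll":0},{"fingers":0.3,"dx":-0.4,"dy":-0.6,"dz":56,"roll":0},{"fingers":0.3,"dx":-0.4,"dy":-0.6,"dz":56,"roll":0}]'; python3 go.py .6037 -.0521 .0505 -1.406
```

```text
clock: 13.35
eef_pos: [0.6054, -0.0513, 0.062]
orientation: [0.0, 0.763, -0.646, -0.0]
contact_force: [0.3, 0.6, -1.6]
opening: 0.036
grip_force: 24.6
at [ 0.6054 -0.0513  0.062 ] -1.4058 -> dx 0.5 dy 1.8 dz 11.5 roll 0.000
```

```bash
python3 -m inch '[{"fingers":0.3,"dx":0.5,"dy":1.6,"dz":0,"roll":0},{"fingers":0.3,"dx":0.5,"dy":1.6,"dz":2,"roll":0},{"fingers":0.3,"dx":0.5,"dy":1.6,"dz":4,"roll":0},{"fingers":0.3,"dx":0.5,"dy":1.6,"dz":6,"roll":0},{"fingers":0.3,"dx":0.5,"dy":1.6,"dz":8,"roll":0},{"fingers":0.3,"dx":0.5,"dy":1.6,"dz":9,"roll":0},{"fingers":0.3,"dx":0.5,"dy":1.6,"dz":10,"roll":0},{"fingers":0.3,"dx":0.5,"dy":1.6,"dz":10,"roll":0}]'; python3 go.py .6037 -.0521 .0505 -1.406
```

```text
clock: 14.35
eef_pos: [0.6039, -0.0521, 0.0521]
orientation: [0.0, 0.763, -0.646, -0.0]
contact_force: [0.0, -0.1, -1.9]
opening: 0.0363
grip_force: 24.6
at [ 0.6039 -0.0521  0.0521] -1.4059 -> dx -0.0 dy 0.2 dz 1.6 roll 0.000
```

```bash
python3 -m inch '[{"fingers":0.3,"dx":0,"dy":0,"dz":1,"roll":0},{"fingers":0.3,"dx":0,"dy":0,"dz":2,"roll":0},{"fingers":0.3,"dx":0,"dy":0,"dz":2,"roll":0},{"fingers":0.3,"dx":0,"dy":0,"dz":2,"roll":0},{"fingers":0.7,"dx":0,"dy":0,"dz":2,"roll":0},{"fingers":0.7,"dx":0,"dy":0,"dz":2,"roll":0},{"fingers":0.7,"dx":0,"dy":0,"dz":2,"roll":0},{"fingers":0.7,"dx":0,"dy":0,"dz":2,"roll":0}]'; python3 -m inch '[{"fingers":0.7,"dx":0,"dy":0,"dz":-30,"roll":0},{"fingers":0.7,"dx":0,"dy":0,"dz":-60,"roll":0},{"fingers":0.7,"dx":0,"dy":0,"dz":-80,"roll":0},{"fingers":0,"dx":110,"dy":30,"dz":-80,"roll":0},{"fingers":0,"dx":110,"dy":30,"dz":-80,"roll":0},{"fingers":0.0,"dx":110,"dy":30,"dz":-80,"roll":0},{"fingers":0,"dx":110,"dy":30,"dz":-80,"roll":0},{"fingers":0,"dx":110,"dy":30,"dz":-80,"roll":0}]';python3 go.py .5 -.15 .15 -1.406
python3 - <<'E'
from h import *
o=np.zeros((400,800,3),np.uint8)
for n,r,c,x in(("top",150,280,0),("side",140,270,400)):
    im=read_camera(n)[:,:,::-1][r:r+100,c:c+100];o[:,x:x+400]=cv2.resize(im,None,fx=4,fy=4,interpolation=cv2.INTER_CUBIC)
cv2.imwrite("pics/bay2.png",o)
E
```

```text
clock: 15.35
eef_pos: [0.604, -0.0521, 0.0501]
orientation: [-0.0, 0.763, -0.646, 0.0]
contact_force: [0.3, 0.0, -0.2]
opening: 0.0597
grip_force: 0.0
clock: 16.35
eef_pos: [0.5926, -0.1645, 0.1301]
orientation: [-0.0, 0.763, -0.646, 0.0]
contact_force: [-0.2, 0.9, 0.6]
opening: 0.0188
grip_force: 0.0
at [ 0.5926 -0.1645  0.1301] -1.4043 -> dx -29.7 dy 89.0 dz -19.9 roll 0.002
```

View pics/bay2.png

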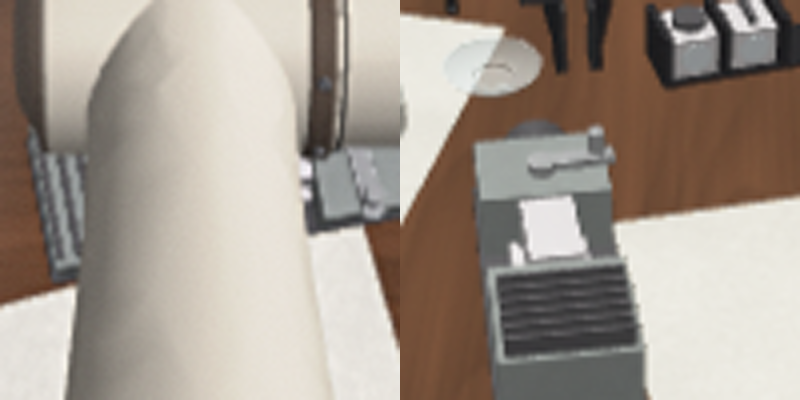

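The side view shows the carrier seated between the end blocks. The stud stands at about (319,175) and the bar is still open. Next is the turnbutton.

```bash
python3 go.py .575 -.1175 .13 .165
```

```text
at [ 0.5927 -0.1645  0.1301] -1.4041 -> dx -49.2 dy 9.6 dz 0.1 roll -1.569
```

```bash
python3 -m inch '[{"fingers":0.35,"dx":-49,"dy":9.6,"dz":0,"roll":-1.569},{"fingers":0.35,"dx":-49,"dy":9.6,"dz":0,"roll":-1.569},{"fingers":0.35,"dx":-49,"dy":9.6,"dz":0,"roll":-1.569},{"fingers":0.35,"dx":-49,"dy":9.6,"dz":0,"roll":-1.569},{"fingers":0.35,"dx":-49,"dy":9.6,"dz":0,"roll":-1.569},{"fingers":0.35,"dx":-49,"dy":9.6,"dz":0,"roll":-1.569},{"fingers":0.35,"dx":-49,"dy":9.6,"dz":0,"roll":-1.569},{"fingers":0.35,"dx":-49,"dy":9.6,"dz":0,"roll":-1.569}]';python3 go.py .575 -.1175 .093 .165
```

```text
clock: 17.45
eef_pos: [0.5751, -0.1179, 0.1302]
orientation: [-0.0, 0.999, 0.051, 0.0]
contact_force: [-0.8, 0.1, -0.3]
opening: 0.0305
grip_force: 0.0
at [ 0.5751 -0.1179  0.1302] 0.1018 -> dx -0.0 dy -0.4 dz 37.2 roll -0.063
```

```bash
python3 -m inch '[{"fingers":0.35,"dx":0,"dy":0,"dz":0,"roll":-0.063},{"fingers":0.35,"dx":0,"dy":0,"dz":15,"roll":-0.063},{"fingers":0.35,"dx":0,"dy":0,"dz":28,"roll":-0.063},{"fingers":0.35,"dx":0,"dy":0,"dz":37,"roll":-0.063},{"fingers":0.2,"dx":0,"dy":0,"dz":37,"roll":-0.063},{"fingers":0.2,"dx":0,"dy":0,"dz":37,"roll":-0.063},{"fingers":0.2,"dx":0,"dy":0,"dz":37,"roll":-0.063},{"fingers":0.2,"dx":0,"dy":0,"dz":37,"roll":-0.063}]' 8
python3 go.py .575 -.1175 .093 .165
python3 - <<'E'
from h import *
im=read_camera("side")[:,:,::-1][140:215,270:370];cv2.imwrite("pics/stud.png",cv2.resize(im,None,fx=6,fy=6,interpolation=cv2.INTER_CUBIC))
E
```

```text
clock: 18.45
eef_pos: [0.5751, -0.1188, 0.0935]
orientation: [0.0, 0.997, 0.079, 0.0]
contact_force: [-0.1, 0.4, 0.1]
opening: 0.0177
grip_force: 0.0
at [ 0.5751 -0.1188  0.0935] 0.1572 -> dx 0.1 dy -1.3 dz 0.5 roll -0.008
```

View pics/stud.png

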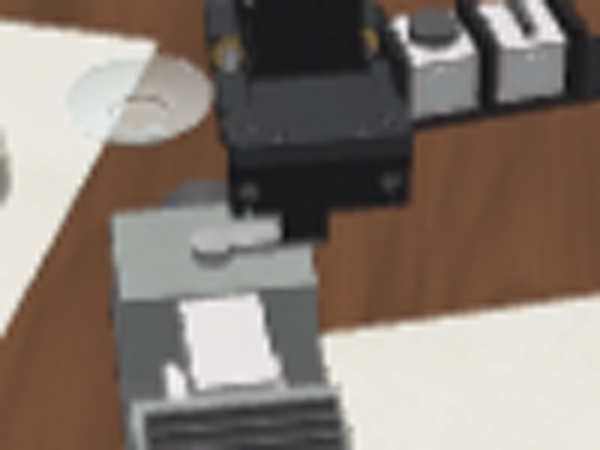

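```bash
python3 -m inch '[{"fingers":0.2,"dx":0.5,"dy":-6.1,"dz":0,"roll":0.16},{"fingers":0.2,"dx":1.9,"dy":-12,"dz":0,"roll":0.32},{"fingers":0.2,"dx":4.3,"dy":-17.5,"dz":0,"roll":0.48},{"fingers":0.2,"dx":7.5,"dy":-22.7,"dz":0,"roll":0.64},{"fingers":0.2,"dx":11.5,"dy":-27.3,"dz":0,"roll":0.8},{"fingers":0.2,"dx":16.2,"dy":-31.1,"dz":0,"roll":0.96},{"fingers":0.2,"dx":21.4,"dy":-34.2,"dz":0,"roll":1.12},{"fingers":0.2,"dx":27.1,"dy":-36.4,"dz":0,"roll":1.28}]'
python3 - <<'E'
import numpy as np
p=np.array([.6045,-.0515]);c,s=np.cos(.165),np.sin(.165)
for th in(1.4,1.5,1.6): 
    l=np.array([-38*np.cos(th),-60.5+38*np.sin(th)])/1e3;print(th,p+[c*l[0]-s*l[1],s*l[0]+c*l[1]])
E
python3 go.py .6210 -.0744 .0935 -1.405
```

```text
clock: 19.5
eef_pos: [0.594, -0.0785, 0.0926]
orientation: [0.001, 0.845, -0.535, -0.002]
contact_force: [-3.2, 0.8, 0.5]
opening: 0.0175
grip_force: 1.2
1.4 [ 0.60191546 -0.07530068]
1.5 [ 0.60555981 -0.07422982]
1.6 [ 0.60929285 -0.07352814]
at [ 0.594  -0.0785  0.0926] -1.1288 -> dx 7.8 dy -26.2 dz -0.9 roll 0.276
```

```bash
python3 go.py .6105 -.074 .0935 -1.42
```

```text
at [ 0.594  -0.0785  0.0926] -1.1288 -> dx 3.0 dy -16.9 dz -0.9 roll 0.291
```

```bash
python3 -m inch '[{"fingers":0.2,"dx":1.2,"dy":-5,"dz":0,"roll":0.12},{"fingers":0.2,"dx":2,"dy":-9,"dz":0,"roll":0.24},{"fingers":0.2,"dx":2.5,"dy":-12,"dz":0,"roll":0.29},{"fingers":0.2,"dx":2.5,"dy":-14,"dz":0,"roll":0.29},{"fingers":0.2,"dx":2.5,"dy":-15,"dz":0,"roll":0.29},{"fingers":0.2,"dx":2.5,"dy":-15,"dz":0,"roll":0.29},{"fingers":0.2,"dx":2.5,"dy":-15,"dz":0,"roll":0.29},{"fingers":0.2,"dx":2.5,"dy":-15,"dz":0,"roll":0.29}]'; python3 go.py .6105 -.074 .0935 -1.42
```

```text
clock: 20.5
eef_pos: [0.6105, -0.0744, 0.0931]
orientation: [0.0, 0.761, -0.649, -0.0]
contact_force: [-1.6, 0.6, -1.1]
opening: 0.0174
grip_force: 0.7
at [ 0.6105 -0.0744  0.0931] -1.4129 -> dx -0.4 dy -0.1 dz -0.4 roll 0.007
```

```bash
python3 -m inch '[{"fingers":0.4,"dx":0,"dy":0,"dz":0,"roll":0},{"fingers":0.4,"dx":0,"dy":0,"dz":0,"roll":0},{"fingers":0.4,"dx":0,"dy":0,"dz":0,"roll":0},{"fingers":0.4,"dx":0,"dy":0,"dz":-20,"roll":0},{"fingers":0.4,"dx":0,"dy":0,"dz":-60,"roll":0},{"fingers":0.4,"dx":0,"dy":0,"dz":-90,"roll":0},{"fingers":0.4,"dx":0,"dy":0,"dz":-97,"roll":0},{"fingers":0.4,"dx":0,"dy":0,"dz":-97,"roll":0}]'; python3 go.py .491 .3136 .175 -.16
```

```text
clock: 21.5
eef_pos: [0.6104, -0.0742, 0.1899]
orientation: [-0.0, 0.761, -0.649, -0.0]
contact_force: [-0.5, 0.3, -0.0]
opening: 0.0347
grip_force: 0.0
at [ 0.6104 -0.0742  0.1899] -1.4131 -> dx -401.8 dy 57.0 dz 14.9 roll -1.253
```

Run:
```python
from h import *
o=np.zeros((360,800,3),np.uint8)
for n,r,c,x in(("top",155,280,0),("side",150,270,400)):
    im=read_camera(n)[:,:,::-1][r:r+90,c:c+100];o[:,x:x+400]=cv2.resize(im,None,fx=4,fy=4,interpolation=cv2.INTER_CUBIC)
cv2.imwrite("pics/turn.png",o)
```

```text
(no output)
```

View pics/turn.png

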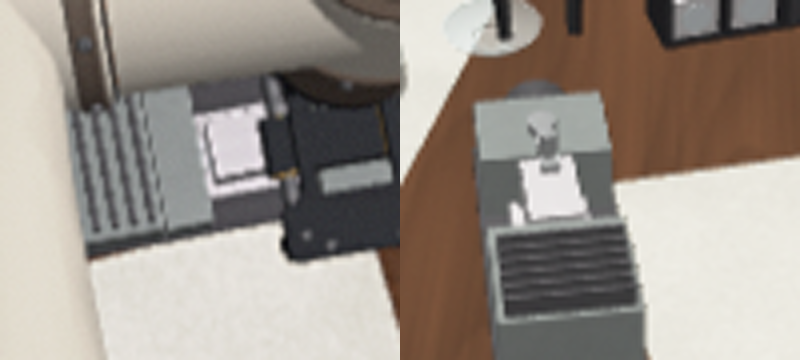

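The side view shows the bar pointing straight over the carrier, with the stud at about (406,281) in the picture, so it is secured. Next is the switch.

```bash
python3 -m inch '[{"fingers":0.5,"dx":-401,"dy":57,"dz":0,"roll":-1.253},{"fingers":0.5,"dx":-401,"dy":57,"dz":0,"roll":-1.253},{"fingers":0.5,"dx":-401,"dy":57,"dz":0,"roll":-1.253},{"fingers":0.5,"dx":-401,"dy":57,"dz":0,"roll":-1.253},{"fingers":0.5,"dx":-401,"dy":57,"dz":0,"roll":-1.253},{"fingers":0.5,"dx":-401,"dy":57,"dz":0,"roll":-1.253},{"fingers":0.5,"dx":-401,"dy":57,"dz":0,"roll":-1.253},{"fingers":0.5,"dx":-401,"dy":57,"dz":0,"roll":-1.253}]'; python3 go.py .491 .3136 .165 -.16
python3 - <<'E'
from h import *
s=masks_of("switch_knob","side") if read_camera("side") is not None else 0
print([(round(d["score"],2),d["centre"]) for d in s])
im=read_camera("side")[:,:,::-1][265:355,295:395];cv2.imwrite("pics/sw.png",cv2.resize(im,None,fx=5,fy=5,interpolation=cv2.INTER_CUBIC))
E
```

```text
clock: 22.6
eef_pos: [0.49, 0.3144, 0.1885]
orientation: [0.001, 0.997, -0.078, -0.001]
contact_force: [-0.4, -0.2, -0.4]
opening: 0.0432
grip_force: 0.0
at [0.49   0.3144 0.1885] -0.1567 -> dx 1.1 dy 0.6 dz 23.5 roll 0.003
[(0.64, [303.5, 348.7]), (0.49, [224.7, 247.8]), (0.39, [161.7, 264.1])]
```

View pics/sw.png

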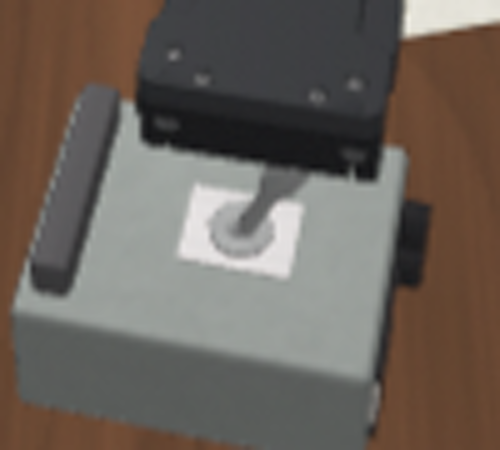

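The picture shows the bat's stem leaving the collar at (343,311) and leaning right and up under the gripper, between the fingers as planned.

```bash
python3 -m inch '[{"fingers":0.5,"dx":1,"dy":0.5,"dz":25,"roll":0},{"fingers":0.5,"dx":1,"dy":0.5,"dz":50,"roll":0},{"fingers":0.5,"dx":1,"dy":0.5,"dz":68,"roll":0},{"fingers":0.5,"dx":1,"dy":0.5,"dz":73,"roll":0},{"fingers":0.1,"dx":1,"dy":0.5,"dz":73,"roll":0},{"fingers":0.1,"dx":1,"dy":0.5,"dz":73,"roll":0},{"fingers":0.1,"dx":1,"dy":0.5,"dz":73,"roll":0},{"fingers":0.1,"dx":1,"dy":0.5,"dz":73,"roll":0}]' 15;  python3 go.py .491 .3136 .115 -.16
```

```text
clock: 23.75
eef_pos: [0.492, 0.3118, 0.1178]
orientation: [0.0, 0.997, -0.08, 0.0]
contact_force: [-0.5, -1.8, 3.0]
opening: 0.0153
grip_force: 14.8
at [0.492  0.3118 0.1178] -0.1596 -> dx -1.3 dy -1.6 dz 2.8 roll 0.000
```

```bash
python3 -m inch '[{"fingers":0,"dx":0,"dy":1,"dz":0,"roll":0},{"fingers":0,"dx":0,"dy":1,"dz":0,"roll":0},{"fingers":0,"dx":-0.7,"dy":1.5,"dz":-2,"roll":0},{"fingers":0,"dx":-1.4,"dy":1.5,"dz":-4,"roll":0},{"fingers":0,"dx":-2.1,"dy":1.5,"dz":-6,"roll":0},{"fingers":0,"dx":-2.8,"dy":1.5,"dz":-8,"roll":0},{"fingers":0,"dx":-3.4,"dy":1.5,"dz":-10,"roll":0},{"fingers":0,"dx":-3.4,"dy":1.5,"dz":-10,"roll":0}]' 40;  python3 go.py .491 .3136 .115 -.16
```

```text
clock: 24.75
eef_pos: [0.4887, 0.3117, 0.1267]
orientation: [-0.001, 0.997, -0.08, 0.0]
contact_force: [3.8, 3.1, -8.9]
opening: 0.0148
grip_force: 40.2
at [0.4887 0.3117 0.1267] -0.1598 -> dx 2.0 dy -2.2 dz 11.7 roll 0.000
```

```bash
python3 -m inch '[{"fingers":0,"dx":5.4,"dy":0,"dz":-1.7,"roll":0},{"fingers":0,"dx":11,"dy":0,"dz":-2.8,"roll":0},{"fingers":0,"dx":16.7,"dy":0,"dz":-3.2,"roll":0},{"fingers":0,"dx":22.3,"dy":0,"dz":-3.2,"roll":0},{"fingers":0,"dx":28,"dy":0,"dz":-2.8,"roll":0},{"fingers":0,"dx":33.6,"dy":0,"dz":-1.6,"roll":0},{"fingers":0,"dx":38,"dy":0,"dz":-0.2,"roll":0},{"fingers":0,"dx":40.6,"dy":0,"dz":0.8,"roll":0}]';  python3 go.py .491 .3136 .115 -.16
```

```text
clock: 25.75
eef_pos: [0.5257, 0.305, 0.1244]
orientation: [0.001, 0.997, -0.08, -0.003]
contact_force: [-4.8, 6.2, -5.6]
opening: 0.0144
grip_force: 40.1
at [0.5257 0.305  0.1244] -0.1609 -> dx -35.6 dy -2.9 dz 9.4 roll -0.001
```

```bash
python3 -m inch '[{"fingers":0,"dx":0.5,"dy":0,"dz":0,"roll":0},{"fingers":0,"dx":0,"dy":0,"dz":2,"roll":0},{"fingers":0,"dx":-1,"dy":0,"dz":4,"roll":0},{"fingers":0,"dx":-2,"dy":0,"dz":7,"roll":0},{"fingers":0,"dx":-3,"dy":0,"dz":9,"roll":0},{"fingers":0,"dx":-3,"dy":0,"dz":9,"roll":0},{"fingers":0.5,"dx":-3,"dy":0,"dz":9,"roll":0},{"fingers":0.5,"dx":-3,"dy":0,"dz":9,"roll":0}]'; python3 -m inch '[{"fingers":0.5,"dx":0,"dy":0,"dz":0,"roll":0},{"fingers":0.5,"dx":0,"dy":0,"dz":0,"roll":0},{"fingers":0.5,"dx":0,"dy":0,"dz":0,"roll":0},{"fingers":0.5,"dx":0,"dy":0,"dz":-30,"roll":0},{"fingers":0.5,"dx":0,"dy":0,"dz":-70,"roll":0},{"fingers":0.5,"dx":-30,"dy":0,"dz":-110,"roll":0},{"fingers":0.5,"dx":-80,"dy":0,"dz":-120,"roll":0},{"fingers":0.5,"dx":-130,"dy":0,"dz":-120,"roll":0}]'
python3 - <<'E'
from h import *
im=read_camera("side")[:,:,::-1];t=read_camera("top")[:,:,::-1]
z=lambda a,f:cv2.resize(a,None,fx=f,fy=f,interpolation=cv2.INTER_CUBIC)
o=np.zeros((400,800,3),np.uint8);o[:,:400]=z(im[265:365,295:395],4);o[:,400:]=z(t[180:280,150:250],4)
cv2.imwrite("pics/sw2.png",o)
E
```

```text
clock: 26.75
eef_pos: [0.5256, 0.3041, 0.1171]
orientation: [0.001, 0.997, -0.08, -0.0]
contact_force: [-0.8, -0.1, 0.3]
opening: 0.0277
grip_force: 0.0
clock: 27.75
eef_pos: [0.3965, 0.3263, 0.2386]
orientation: [-0.001, 0.997, -0.08, 0.001]
contact_force: [0.3, 0.4, 0.2]
opening: 0.0434
grip_force: 0.0
```

View pics/sw2.png

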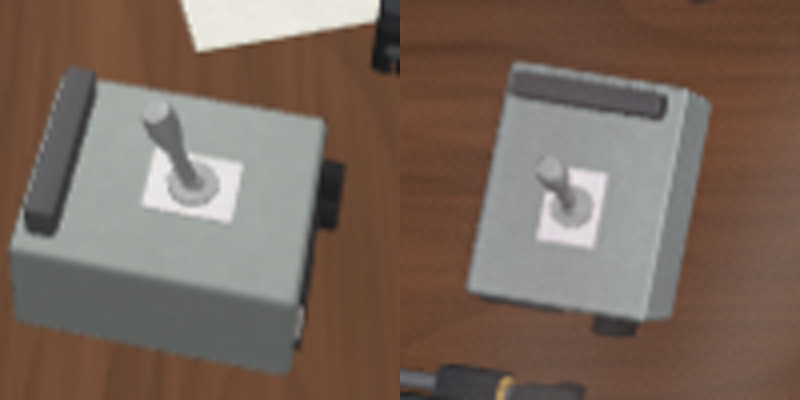

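The bat now leans toward the hood, with its tip at side (333.9,291.8) and top (187,221). I'll check its length and lean before handing in.

Run:
```python
from h import *
X,r=tri((187-.4,221-.4),(295+155/4-.4,265+107/4-.4));print(X,r)
B=np.array([.507,.311,.07])
for a in(.25,.35):
  for L in(.059,.069):
    P=B+[L*np.sin(a)*.987,-L*np.sin(a)*.159,L*np.cos(a)];print(a,L,P.round(4),proj(P,"top").round(1),proj(P,"side").round(1))
```

```text
[0.52608608 0.30592434 0.12773704] [-0.   0.5 -0.4 -0. ]
0.25 0.059 [0.5214 0.3087 0.1272] [[185.4 223.3]] [[335.4 292.8]]
0.25 0.069 [0.5238 0.3083 0.1369] [[184.2 221.8]] [[334.1 289.4]]
0.35 0.059 [0.527  0.3078 0.1254] [[186.1 220.8]] [[332.4 292.8]]
0.35 0.069 [0.5304 0.3072 0.1348] [[185. 219.]] [[330.6 289.5]]
```

The measured tip fits the bat locked in on the on side (0.35 rad, 59 mm).

```bash
python3 -c "
from workcell import *
print(close_job())"
```

```text
the job is handed in; nothing more can be done
None
```

The carrier is fully down in the bay with the turnbutton over it, the lamp switch is flipped and back in its lock on the on side, and the job is handed in; no verdict came back.

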